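Dry test of a new glass rinser

ROBOT

A 6-joint arm with a two-finger parallel gripper is mounted at the origin on the work surface. World frame = base frame: x ahead of the robot, y to its left, z up, the work surface at z = 0. Lengths are in m, angles in rad, forces in N, time in s.
With the tool pointing down it reaches from about 0.3 to 0.875 m from the base axis. Payload 6.4 kg.
Tool frame: the origin (TCP) lies between the finger pads; the fingertips stand 19 mm ahead of it and the grasp point (between the pads) is the TCP (ctrl.tips_ahead is the z of the fingertips in the tool frame, in m); z points along the fingers, y is the line along which they close (so a half turn about z gives the same grasp; the last joint's range is limited). The gripper opens to 85 mm and grips with 20 to 120 N. Pads are 22 mm wide; open, the fingers measure 114 mm over their backs; the gripper's body (76 mm by 85 mm) begins 54 mm behind the grasp point. The pads swing forward as they close: fully open they stand 13 mm farther back than shut.
Start: joints at [-1.472, 0.181, 1.607, -0, 1.354, -0.206], TCP at [0.173, -0.549, 0.219] pointing down, gripper open.
Joint ranges: [-2.99, 2.99], [-0.89, 2.07], [0.3, 2.58], [-1.14, 4.28], [0, 2.63], [-3.12, 3.12]. Speed limits (rad/s): [2.57, 2.57, 3.01, 3.14, 3.14, 3.14].

INTERFACE

Orientations are given as a unit quaternion [w, x, y, z].
In Python, from bench import readout, vision, ctrl gives the robot as it stands.
- The arm moves only by the tool play_rows, never from a script. Its arguments are lists of equal length, an entry for each row: "xyz": the shift along the tool's x, y, z in mm, a list of three; "rot": the turn, a rotation vector about the tool's x, y, z in rad, a list of three; "grip": the opening, from 0 (shut) to 1 (fully open). In form: {"xyz": [[x, y, z], ...], "rot": [[rx, ry, rz], ...], "grip": [grip, ...]}. A call has exactly 10 rows; each row is the pose to reach, as a shift and turn from the pose commanded when the call began, along the tool's axes at that moment; what a row does not reach only later rows make up. A row lasts 1/8 s, in which the tool goes at most 62.5 mm and 10.7 degrees, less where a joint would pass 70% of its speed; a pose out of reach is approached as far as the arm can. A call with a gripper value outside its range is refused whole. The fingers move at their own pace and stop on an object; the grip force is fixed at half the most. Time passes only in rows, so rows that repeat a pose let the fingers close, or fill a call up. It gives the time, the measured TCP pose, the force, the opening and the grip force at its end, in the units of the state.
- readout.get_obs(): the state, without advancing time (a new reading comes with each control period).
- vision.camera(name): name is "side" or "top" or "wrist"; returns a dict with "color" (420x560x3 uint8, red, green, blue), "depth" (420x560 float32, m along the optical axis (not along the pixel's ray), 0 where there is no reading), "camera_matrix" (3x3 intrinsics, pixels), "k1" (the pictures are not rectified: a ray, as slopes to the right and down, at radius r is drawn at 1 + k1 r^2 times it, then the intrinsics apply), "extrinsics" (4x4, takes a point from camera to world coordinates); the wrist camera has in their place "hand_eye" (4x4, takes a point from camera to tool coordinates, whose origin is the TCP and whose axes are the flange's). Camera axes: x right, y down, z forward; pixel columns grow to the right and rows downward; lengths in m; the calibration is good to about 2 mm. A picture is of the moment at which its call begins: read the wrist's pose just before it.
- ctrl.hand_in(): hands the job in; it is judged then, once.
The state is a dict: "time_s": time; "q": joint angles; "dq": joint speeds; "joint_efforts": joint torques, N m; "eef_pos": TCP position; "eef_rot": TCP orientation; "wrist_force": force on the tool from outside, world axes, zero at the start; "torque": the same for the moment, N m; "opening": opening from 0.0 (shut) to 1.0 (fully open); "grasp_force": force on a finger pad.
Only numpy, scipy, OpenCV 4.12 (cv2) and the standard library are available. Lean on these libraries where they do the work, as an engineer would, in place of code of your own. Each camera call takes 0.05 s, during which the arm holds its last target. There are 200 camera calls.

TASK

The new glass rinser on the drainer has no water to it yet, so try its valve dry. First press the star plate right down to its stop with your fingertips and let it spring all the way back up; then lift the upside-down glass tumbler out of the mint tray, set it mouth down and centred on the star and push the star right down to its stop with it, firmly but without leaning hard on the glass. Finish there, still gripping the tumbler and holding the star down, so that I can look at the open valve from underneath; leave the tray and the other dishes where they are.

Things in the scene. Friction and masses are not known exactly. Their poses are not given: they have to be found in the camera images.
- rinser: Round steel glass rinser fixed on the steel drainer (the drainer's flat top is 8 mm above the worktop). Origin: centre of its underside, on the drainer, z up. Flange 120 mm across and 4 mm high, saucer 116 mm across whose rim is 29 mm above the origin; the spring-loaded star plate stands in the saucer, its top above the rim. Only its place on the drainer and its yaw vary.
- star (a joint): How far the star plate is pressed down, in m: 0 fully up, 0.009 at its stop. The spring pushes up with about 4 N at the top and about 10.3 N at the stop; it springs back by itself when let go.
- star_top (a point): Centre of the flat top of the star's hub, on the rinser's axis; 43 mm above the rinser's origin when up, moves down with the star. Hub 30 mm across; six flat arms, 8 mm wide and 6 mm thick, reach out to 47 mm from the axis at every 60 degrees, their top 3 mm below the hub's (40 mm above the rinser's origin when up). A glass's rim rests on the arms with the hub inside it.
- tumbler: Clear glass tumbler, upside down (mouth down, closed base up) on the floor of the mint tray, 115 mm high, 66 mm outside diameter at the mouth, 54 mm at the base, straight taper (about 59 mm across, 70 mm above the mouth), wall 4 mm, 0.2 to 0.35 kg. Origin: centre of the mouth's plane (the lowest point as it stands), z up towards the closed base.
- tray: Mint plastic dish tray, 200 by 310 by 34 mm, wall 4 mm, floor 4 mm thick, fixed to the drainer. Origin: centre of its underside, on the drainer; its long side runs along its y. Holds the tumbler, the mug and the teaspoon.
- mug: White mug, upside down in the tray beside the tumbler (centres at least 115 mm apart), 79 mm across, 88 mm high, handle on one side reaching 70 mm from its axis. Origin: centre of its lower face, z up. Leave it.
- teaspoon: Steel teaspoon 140 mm long lying in the tray. Leave it.
- bowls: Two white bowls stacked, 148 mm across, 82 mm high together, on the far part of the drainer. Origin: centre of the underside. Leave them.
- ladle: Steel ladle lying on the far part of the drainer, bowl 86 mm across, 34 mm high, handle 230 mm long. Origin: under the centre of its bowl. Leave it.
- brush: Washing-up brush 240 mm long, 30 mm high lying on the far left part of the drainer. Leave it.
Mind the look-alikes: they are no part of the job. Leave any pink or red look-alike of the tumbler alone.

How it is judged:
By the outcome, as a careful person would: the job done as asked, in the order asked, and still so for the second after the job is handed in, while the arm keeps its last pose, push and grip.
It also fails if it takes over 58 s, if anything falls off the work surface, if the arm or the gripper's body presses on something with over 40 N, if the wrist force passes 120 N, or if a joint passes its speed limit or range.

## Working session

There is one attempt and no reset: what is moved stays moved. The work goes in short steps, Python scripts to look and compute and a tool call to move; the robot and the scene stay as the last step left them, time stands still between calls to the robot, and variables do not carry over. Pictures are saved under pics/ and viewed, at most 10 in all, crops included, and the job is handed in when it is done.

Besides the shell and the picture viewer there is one more tool, called after "Call:" as name(argument=value, ...) on one line, values as JSON. play_rows: Moves the arm, as the interface text tells. Its arguments: {"type":"object","properties":{"xyz":{"type":"array","items":{"type":"array","items":{"type":"number"}}},"rot":{"type":"array","items":{"type":"array","items":{"type":"number"}}},"grip":{"type":"array","items":{"type":"number"}}},"required":["xyz","rot","grip"]}

```bash
mkdir -p pics; cat > h.py <<'E'
import numpy as np, cv2, pickle
from scipy.spatial.transform import Rotation as R
from bench import readout, vision, ctrl
def rot(q): return R.from_quat([q[1],q[2],q[3],q[0]])
def snap(n):
    o=readout.get_obs(); c=vision.camera(n)
    if n=="wrist":
        T=np.eye(4);T[:3,:3]=rot(o["eef_rot"]).as_matrix();T[:3,3]=o["eef_pos"];c["E"]=T@c["hand_eye"]
    else: c["E"]=np.array(c["extrinsics"])
    return c
def ray(c,u,v):
    K=np.array(c["camera_matrix"]);d=cv2.undistortPoints(np.array([[[u,v]]],float),K,np.array([c["k1"],0,0,0,0.]))[0,0]
    E=c["E"];return E[:3,3],E[:3,:3]@np.array([d[0],d[1],1])
def onz(c,u,v,z):
    o,d=ray(c,u,v);return o+d*(z-o[2])/d[2]
def proj(c,p):
    E=c["E"];q=E[:3,:3].T@(np.array(p)-E[:3,3]);d=q[:2]/q[2];d=d*(1+c["k1"]*(d@d));K=np.array(c["camera_matrix"]);return K[:2,:2]@d+K[:2,2]
def delta(p):  # world target -> tool axes mm
    o=readout.get_obs();return rot(o["eef_rot"]).inv().apply(np.array(p)-o["eef_pos"])*1000
def save(n,img): cv2.imwrite("pics/"+n,cv2.cvtColor(img,cv2.COLOR_RGB2BGR))
E
python3 - <<'E'
from h import *
o=readout.get_obs();print(o,ctrl.tips_ahead)
for n in("top","side"):
    c=snap(n);pickle.dump(c,open(n+".pkl","wb"));save(n+".png",c["color"]);print(n,c["E"].round(3).tolist(),c["k1"],c["camera_matrix"])
E
```

```text
{'time_s': 0.0, 'q': array([-1.47227656e+00,  1.81564526e-01,  1.60801836e+00, -1.17343733e-05,
        1.35380811e+00, -2.06281659e-01]), 'dq': array([ 1.17530375e-03, -5.34452364e-05, -2.41044940e-03, -4.49199326e-04,
        1.46357792e-04,  1.55335322e-03]), 'joint_efforts': array([-4.40492313e-04, -4.44876373e+01, -3.51337552e+01, -2.23522425e-04,
        9.15024604e-03, -3.37586556e-06]), 'eef_pos': array([ 0.17252396, -0.54789457,  0.21806597]), 'eef_rot': array([-8.98178428e-04,  9.88408879e-01,  1.51812645e-01,  4.27048019e-05]), 'wrist_force': array([ 0.20014552, -0.28841871, -0.44916624]), 'torque': array([ 0.00609032, -0.0251255 , -0.01160741]), 'grasp_force': 0.0, 'opening': 0.9992612855033054} 0.019
top [[-0.009, -0.986, 0.166, 0.296], [-1.0, 0.007, -0.011, -0.121], [0.009, -0.166, -0.986, 1.546], [0.0, 0.0, 0.0, 1.0]] -0.20879101291787952 [[527.76465568   0.         275.98642642]
 [  0.         527.76465568 204.90441051]
 [  0.           0.           1.        ]]
side [[0.95, -0.23, 0.213, 0.325], [-0.314, -0.707, 0.634, -0.742], [0.005, -0.669, -0.744, 0.807], [0.0, 0.0, 0.0, 1.0]] 0.014920078049570112 [[428.41407161   0.         283.52395511]
 [  0.         428.41407161 208.92131567]
 [  0.           0.           1.        ]]
```

View pics/top.png

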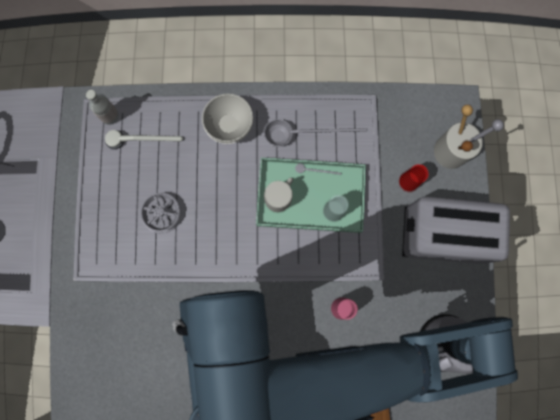

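View pics/side.png

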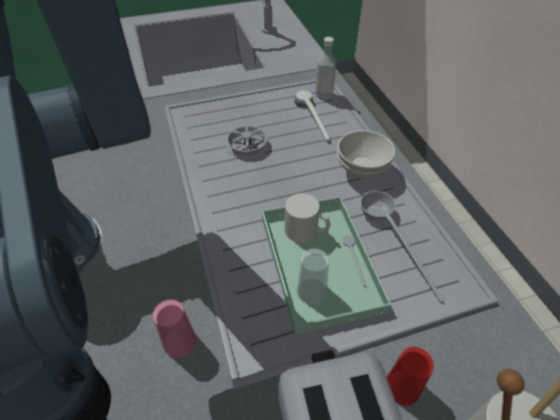

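Top view: the rinser star is at about (162,212). Tumbler candidates are the clear one in the mint tray (336,207), the pink one (345,309) and the red one (414,178). Only the clear one stands in the tray, so that is the one meant. The side view shows it at (314,275), and the mug at (278,195) in the top view.

```bash
python3 - <<'E'
from h import *
c=pickle.load(open("top.pkl","rb"));s=pickle.load(open("side.pkl","rb"))
print("star",onz(c,162,212,.05),"tum top z.127",onz(c,340,205,.127),"mouth",onz(c,336,207,.06),"mug",onz(c,278,192,.1), "sidestar",onz(s,248,140,.05),"side tum top",onz(s,314,258,.127))
a=cv2.resize(c["color"][150:250,245:380],None,fx=4,fy=4,interpolation=3);b=cv2.resize(s["color"][230:315,265:365],None,fx=4,fy=4,interpolation=3)[:400]
b=cv2.resize(b[:, :],(250,212));a=cv2.convertScaleAbs(a,alpha=1.5)
st=cv2.resize(c["color"][185:240,135:190],(250,250),interpolation=3)
o=np.zeros((470,800,3),np.uint8);o[:400,:540]=a;o[:212,545:795]=b;o[215:465,545:795]=st
save("crop.png",cv2.convertScaleAbs(o,alpha=1.2))
E
```

```text
star [0.52938048 0.19249351 0.05      ] tum top z.127 [ 0.53325653 -0.31166506  0.127     ] mouth [ 0.53872417 -0.30895922  0.06      ] mug [ 0.57582192 -0.14262595  0.1       ] sidestar [0.52939705 0.17738723 0.05      ] side tum top [ 0.53643698 -0.30250305  0.127     ]
```

View pics/crop.png

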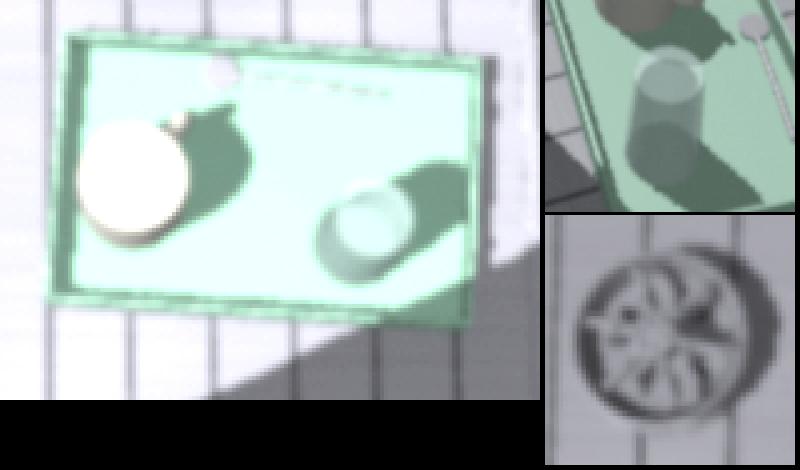

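The crop confirms it: the clear tumbler stands in the mint tray, its base-top at about (370,218) in the crop, or (337,204) in the full image. The star is at about (161,211). I'll move to the star first.

Call:
play_rows(xyz=[[42,-45,-3],[84,-90,-6],[126,-135,-9],[168,-180,-12],[210,-225,-15],[252,-270,-18],[294,-315,-21],[336,-360,-24],[378,-405,-27],[420,-445,-30]], rot=[[0,0,0],[0,0,0],[0,0,0],[0,0,0],[0,0,0],[0,0,0],[0,0,0],[0,0,0],[0,0,0],[0,0,0]], grip=[0,0,0,0,0,0,0,0,0,0])

```text
time_s: 1.35
eef_pos: [0.44, 0.0042, 0.2491]
eef_rot: [0.0, 0.988, 0.152, 0.0]
wrist_force: [1.0, -0.5, 0.2]
opening: 0.0
grasp_force: 0.0
```

Call:
play_rows(xyz=[[42,-45,0],[84,-90,0],[112,-120,0],[112,-148,0],[112,-148,0],[112,-148,0],[112,-148,0],[112,-148,0],[112,-148,0],[112,-148,0]], rot=[[0,0,0],[0,0,0],[0,0,0],[0,0,0],[0,0,0],[0,0,0],[0,0,0],[0,0,0],[0,0,0],[0,0,0]], grip=[0,0,0,0,0,0,0,0,0,0])

```text
time_s: 2.6
eef_pos: [0.5022, 0.1766, 0.249]
eef_rot: [-0.0, 0.988, 0.152, 0.0]
wrist_force: [0.7, 0.5, -0.0]
opening: -0.0
grasp_force: 0.0
```

```bash
python3 - <<'E'
from h import *
o=readout.get_obs();print(o["eef_pos"],o["q"],o["eef_rot"],o["wrist_force"])
c=snap("wrist");pickle.dump(c,open("w1.pkl","wb"));save("w1.png",c["color"]);print(c["hand_eye"],c["k1"],proj(c,[.529,.186,.05]))
E
```

```text
[0.5021505  0.17657255 0.24902624] [1.14966824e-01 5.98313797e-02 1.67949936e+00 1.03059841e-05
 1.40220271e+00 1.38142145e+00] [-3.97546484e-06  9.88444471e-01  1.51583397e-01  2.97682502e-05] [ 0.73788814  0.54515508 -0.01080128]
[[ 3.92380901e-04 -9.53771881e-01 -3.00531271e-01  7.69118960e-02]
 [ 9.99999923e-01  3.78484864e-04  1.04457184e-04  1.23511771e-03]
 [ 1.41182128e-05 -3.00531289e-01  9.53771956e-01 -1.55313666e-01]
 [ 0.00000000e+00  0.00000000e+00  0.00000000e+00  1.00000000e+00]] -0.08469900489087939 [281.55834864 155.80847223]
```

View pics/w1.png

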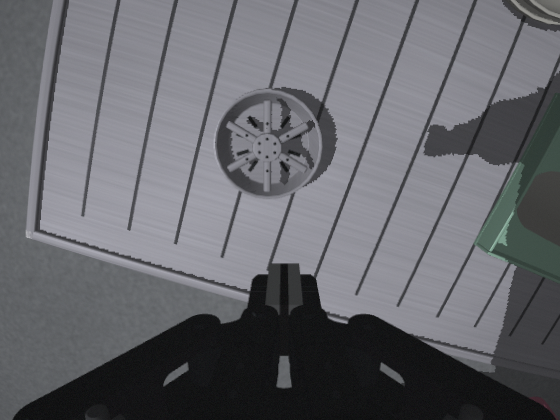

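The wrist view shows the star's hub at (267,146), with arm ends at (267,102) and (267,190).

```bash
python3 - <<'E'
from h import *
c=pickle.load(open("w1.pkl","rb"))
g=cv2.cvtColor(c["color"],cv2.COLOR_RGB2GRAY)
h=cv2.HoughCircles(cv2.GaussianBlur(g[70:220,190:350],(3,3),0),cv2.HOUGH_GRADIENT,1,50,param1=80,param2=20,minRadius=45,maxRadius=60);print(h)
p=onz(c,267,146,.051);print("hub",p)
if h is not None: print("rim",onz(c,h[0,0,0]+190,h[0,0,1]+70,.037))
o,d=ray(c,267,146);print("depth pt",o+d*c["depth"][146,267], "dr", [(o+d*1).round(3)])
s=pickle.load(open("side.pkl","rb"));print("side proj",proj(s,p)); t=pickle.load(open("top.pkl","rb"));print(proj(t,p))
print("delta to tip 20mm above hub",delta([p[0],p[1],.051+.019+.015]))
E
```

```text
[[[77.5 73.5 51.7]]]
hub [0.53419479 0.20304142 0.051     ]
rim [0.53519475 0.20347262 0.037     ]
depth pt [0.534216   0.20303908 0.05117978] dr [array([ 0.456,  0.212, -0.609])]
side proj [247.24613716 133.86163606]
[158.39225786 210.32447845]
delta to tip 20mm above hub [ 38.48840787 -15.53754248 164.01322215]
```

Call:
play_rows(xyz=[[10,-4,25],[20,-8,55],[28,-11,85],[36,-14,115],[38,-15,134],[38,-15,134],[38,-15,134],[38,-15,134],[38,-15,134],[38,-15,134]], rot=[[0,0,0],[0,0,0],[0,0,0],[0,0,0],[0,0,0],[0,0,0],[0,0,0],[0,0,0],[0,0,0],[0,0,0]], grip=[0,0,0,0,0,0,0,0,0,0])

```text
time_s: 3.9
eef_pos: [0.5341, 0.2025, 0.1155]
eef_rot: [0.0, 0.988, 0.152, 0.0]
wrist_force: [0.5, 1.4, 0.4]
opening: 0.0
grasp_force: 0.0
```

```bash
python3 - <<'E'
from h import *
o=readout.get_obs();print(o["eef_pos"]);T=rot(o["eef_rot"]);tip=o["eef_pos"]+T.apply([0,0,.019])
O=np.zeros((420,800,3),np.uint8)
hub=[.5342,.203,.051]
for n in("wrist","side","top"):
    c=snap(n);pickle.dump(c,open(n+"2.pkl","wb"));print(n,"tip",proj(c,tip),"hub",proj(c,hub))
    if n=="wrist":O[:,:,:][:420,:400]=c["color"][:,80:480]
    if n=="side":O[:250,400:]=cv2.resize(c["color"][95:175,185:313],(400,250),interpolation=3)
    if n=="top":O[250:420,400:]=cv2.resize(c["color"][190:236,105:213],(400,170),interpolation=3)
save("cmp.png",O)
E
```

```text
[0.53406935 0.20252425 0.11550619]
wrist tip [281.40515989 253.05674173] hub [281.20495055 225.32573808]
side tip [246.28431462 120.66495105] hub [247.25176336 133.87006673]
top tip [155.19626564 207.83639843] hub [158.40635378 210.3226062 ]
```

View pics/cmp.png

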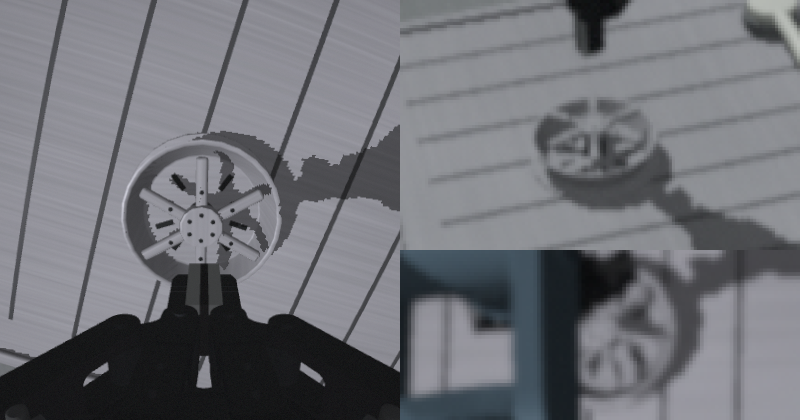

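```bash
python3 - <<'E'
from h import *
for n,pts in(("wrist",[(278,268),(284,268),(290,268),(284,275),(284,285),(262,276),(282,227),(282,160),(345,190)]),("side",[(246,110),(246,111),(246,108),(250,139),(247,139)])):
    c=pickle.load(open(n+"2.pkl","rb"))
    for u,v in pts:
        o,d=ray(c,u,v);z=c["depth"][v,u];print(n,u,v,round(float(z),4),(o+d*z).round(4))
o=readout.get_obs();print(o["eef_pos"],o["q"])
c=pickle.load(open("side2.pkl","rb"));m=cv2.cvtColor(c["color"],cv2.COLOR_RGB2GRAY)[100:125,236:258];print(m)
E
```

```text
wrist 278 268 0.1474 [0.5441 0.2069 0.137 ]
wrist 284 268 0.1461 [0.5454 0.2047 0.1382]
wrist 290 268 0.1467 [0.546  0.2022 0.1377]
wrist 284 275 0.141 [0.545  0.2045 0.1437]
wrist 284 285 0.1335 [0.5448 0.2045 0.1517]
wrist 262 276 0.1496 [0.5379 0.2123 0.1361]
wrist 282 227 0.2329 [0.5333 0.2021 0.0511]
wrist 282 160 0.2215 [0.576  0.2156 0.049 ]
wrist 345 190 0.2467 [0.5665 0.1654 0.0302]
side 246 110 1.1306 [0.5325 0.1895 0.1401]
side 246 111 1.1374 [0.5332 0.1933 0.1344]
side 246 108 1.1244 [0.5326 0.1881 0.1473]
side 250 139 1.213 [0.5395 0.196  0.0368]
side 247 139 1.1945 [0.5283 0.1843 0.0485]
[0.533886   0.20251321 0.11512796] [ 1.54762813e-01  2.85719928e-01  1.70426066e+00 -1.14383343e-05
  1.15143006e+00  1.42076749e+00]
[[140 141 140 133 102  59  29  20  18  19  18  17  18  21  35  47  66  82
   96 123 138 143]
 [140 139 141 136 108  65  41  33  22  17  18  17  14  35  66  91 114 124
  127 137 140 139]
 [140 139 140 134 111  70  55  52  36  23  19  18  20  43  85 117 134 136
  135 135 130 126]
 [140 141 139 135 111  70  58  59  45  25  18  19  19  45  89 119 125 124
  12
[... 1268 characters left out ...]
5 127 128 129 130 133 138 139
  140 140 141 142]
 [125 121 122 122 125 127 126 127 128 131 136 139 140 139 139 141 143 142
  143 142 143 142]
 [128 128 131 132 137 138 139 139 140 139 140 142 142 142 142 142 143 142
  143 142 143 144]
 [139 140 140 142 142 144 142 142 142 141 142 142 143 143 143 142 142 143
  143 143 143 143]
 [143 143 143 144 144 144 143 143 142 141 142 142 142 142 142 142 142 144
  144 143 142 142]
 [143 143 143 143 145 144 144 143 143 143 141 142 142 142 142 143 142 143
  144 143 143 142]
 [143 145 143 143 144 144 144 143 142 141 142 141 142 142 142 142 143 143
  144 144 143 142]
 [142 143 143 144 144 144 143 144 143 142 141 140 142 142 143 142 142 142
  143 144 143 143]]
```

Both cameras put the fingertips at z ≈ 0.135, higher than the stated 19 mm ahead of the TCP would give. The xy is centred on the hub. I'll go down carefully and let the force show where contact is.

Call:
play_rows(xyz=[[0,0,10],[0,0,20],[0,0,28],[0,0,34],[0,0,38],[0,0,41],[0,0,42],[0,0,42],[0,0,42],[0,0,42]], rot=[[0,0,0],[0,0,0],[0,0,0],[0,0,0],[0,0,0],[0,0,0],[0,0,0],[0,0,0],[0,0,0],[0,0,0]], grip=[0,0,0,0,0,0,0,0,0,0])

```text
time_s: 5.3
eef_pos: [0.534, 0.2026, 0.0732]
eef_rot: [-0.0, 0.988, 0.152, 0.0]
wrist_force: [0.2, -0.4, 0.1]
opening: -0.001
grasp_force: 0.0
```

```bash
python3 - <<'E'
from h import *
o=readout.get_obs();print(o["eef_pos"],o["wrist_force"])
O=np.zeros((420,800,3),np.uint8)
for n in("wrist","side"):
    c=snap(n);pickle.dump(c,open(n+"3.pkl","wb"))
    if n=="wrist":
        O[:420,:400]=c["color"][:,80:480]
        for v in range(236,300,6):
            oo,d=ray(c,284,v);print(v,(oo+d*c["depth"][v,284]).round(4))
    if n=="side":O[:250,400:]=cv2.resize(c["color"][95:175,185:313],(400,250),interpolation=3)
save("cmp3.png",O)
E
```

```text
[0.53397529 0.20257104 0.07318718] [ 0.23568926 -0.41740038  0.09906376]
236 [0.543  0.2039 0.0516]
242 [0.5394 0.2028 0.0511]
248 [0.5359 0.2017 0.0507]
254 [0.5328 0.2007 0.0518]
260 [0.5291 0.1995 0.0512]
266 [0.5449 0.2046 0.093 ]
272 [0.5448 0.2045 0.0985]
278 [0.5447 0.2045 0.1036]
284 [0.5457 0.2048 0.1104]
290 [0.5444 0.2044 0.1127]
296 [0.5442 0.2043 0.1165]
```

View pics/cmp3.png

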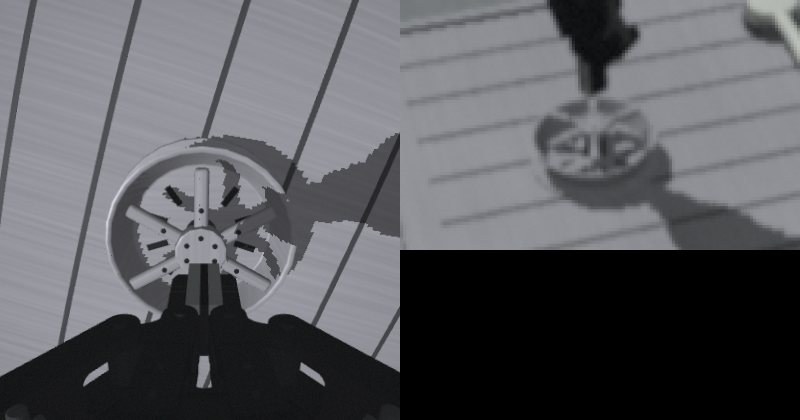

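The tip really sits 19 mm above the reported TCP, so it is about 41 mm above the hub. I'll press in steps.

Call:
play_rows(xyz=[[0,0,12],[0,0,24],[0,0,32],[0,0,37],[0,0,40],[0,0,42],[0,0,44],[0,0,46],[0,0,46],[0,0,46]], rot=[[0,0,0],[0,0,0],[0,0,0],[0,0,0],[0,0,0],[0,0,0],[0,0,0],[0,0,0],[0,0,0],[0,0,0]], grip=[0,0,0,0,0,0,0,0,0,0])

```text
time_s: 6.65
eef_pos: [0.5333, 0.2024, 0.0296]
eef_rot: [0.0, 0.988, 0.152, -0.001]
wrist_force: [-12.5, -2.6, 26.5]
opening: -0.002
grasp_force: 13.2
```

```bash
python3 - <<'E'
from h import *
o=readout.get_obs();print(o["eef_pos"],o["wrist_force"],o["torque"])
O=np.zeros((420,800,3),np.uint8)
for n in("wrist","side"):
    c=snap(n);pickle.dump(c,open(n+"4.pkl","wb"))
    if n=="wrist":
        O[:420,:400]=c["color"][:,80:480]
        for u,v in[(284,244),(284,250),(284,256),(284,262),(284,266),(284,272),(284,280),(280,160),(280,180),(280,200),(280,220)]:
            oo,d=ray(c,u,v);print(u,v,(oo+d*c["depth"][v,u]).round(4))
    if n=="side":O[:250,400:]=cv2.resize(c["color"][95:175,185:313],(400,250),interpolation=3)
save("cmp4.png",O)
E
```

```text
[0.53328199 0.20243065 0.02957418] [-12.52955665  -2.63999531  26.45085195] [-0.61069735  2.33073997 -0.02368954]
284 244 [0.5501 0.2063 0.0392]
284 250 [0.5476 0.2055 0.04  ]
284 256 [0.5455 0.2048 0.0418]
284 262 [0.5429 0.204  0.0424]
284 266 [0.5441 0.2044 0.0491]
284 272 [0.5441 0.2044 0.0548]
284 280 [0.5443 0.2045 0.062 ]
280 160 [0.5854 0.2192 0.0363]
280 180 [0.5772 0.2167 0.037 ]
280 200 [0.5692 0.2142 0.0393]
280 220 [0.5605 0.2114 0.0393]
```

View pics/cmp4.png

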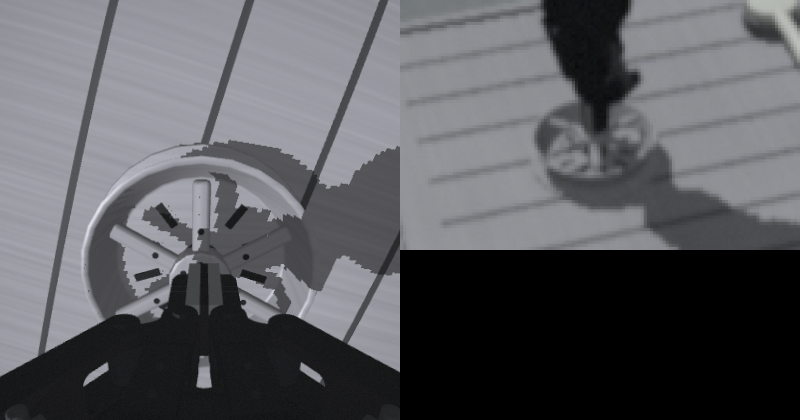

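The hub now reads z ≈ 0.042 and the arms ≈ 0.039, both 9 mm down, with 26 N of force. The star is at its stop. Next I let it spring back, check that it did, and travel to the tumbler.

Call:
play_rows(xyz=[[0,0,-5],[0,0,-12],[0,0,-25],[0,0,-45],[0,0,-75],[0,0,-120],[0,0,-170],[0,0,-220],[0,0,-220],[0,0,-220]], rot=[[0,0,0],[0,0,0],[0,0,0],[0,0,0],[0,0,0],[0,0,0],[0,0,0],[0,0,0],[0,0,0],[0,0,0]], grip=[0,0,0,0,0,0.5,1,1,1,1])

```text
time_s: 8.0
eef_pos: [0.5337, 0.2025, 0.2468]
eef_rot: [-0.0, 0.988, 0.152, 0.0]
wrist_force: [0.4, 0.0, -1.2]
opening: 0.995
grasp_force: 0.0
```

```bash
python3 - <<'E'
from h import *
o=readout.get_obs();c=snap("wrist");h=[.534,.2025,.051];u,v=proj(c,h).astype(int);print(o["eef_pos"],o["opening"],u,v)
for k in(-15,-8,0,4):
    oo,d=ray(c,u,v+k);print((oo+d*c["depth"][v+k,u]).round(4))
print(delta([.500,-.316,.25]))
E
```

```text
[0.53366853 0.20249604 0.2468109 ] 0.9951796764807732 282 183
[0.5487 0.2078 0.048 ]
[0.5425 0.2058 0.0522]
[0.5344 0.2033 0.0518]
[0.5303 0.202  0.0513]
[-187.1763128   484.56920484   -3.97310754]
```

The star has sprung back to 0.051. On to the tumbler.

Call:
play_rows(xyz=[[-20,52,0],[-42,108,0],[-64,164,0],[-86,220,0],[-108,276,0],[-130,332,0],[-150,388,0],[-170,440,0],[-187,484,0],[-187,484,0]], rot=[[0,0,0],[0,0,0],[0,0,0],[0,0,0],[0,0,0],[0,0,0],[0,0,0],[0,0,0],[0,0,0],[0,0,0]], grip=[1,1,1,1,1,1,1,1,1,1])

```text
time_s: 9.3
eef_pos: [0.4991, -0.3179, 0.2444]
eef_rot: [-0.001, 0.989, 0.15, -0.001]
wrist_force: [0.1, 0.7, -0.0]
opening: 1.001
grasp_force: 0.0
```

Call:
play_rows(xyz=[[0,0,0],[0,0,0],[0,0,0],[0,0,0],[0,0,0],[0,0,0],[0,0,0],[0,0,0],[0,0,0],[0,0,0]], rot=[[0,0,0],[0,0,0],[0,0,0],[0,0,0],[0,0,0],[0,0,0],[0,0,0],[0,0,0],[0,0,0],[0,0,0]], grip=[1,1,1,1,1,1,1,1,1,1])

```text
time_s: 10.55
eef_pos: [0.5007, -0.3153, 0.247]
eef_rot: [-0.0, 0.988, 0.152, -0.0]
wrist_force: [0.0, 0.3, -1.1]
opening: 0.998
grasp_force: 0.0
```

```bash
python3 - <<'E'
from h import *
o=readout.get_obs();print(o["eef_pos"],o["q"])
c=snap("wrist");pickle.dump(c,open("w5.pkl","wb"));save("w5.png",c["color"]);print(proj(c,[.5355,-.306,.127]),proj(c,[.5355,-.306,.012]))
E
```

```text
[ 0.50069386 -0.31530512  0.24697549] [-7.62424605e-01  1.95503245e-01  1.53266362e+00  1.54330683e-06
  1.41345550e+00  5.03623276e-01]
[284.115764  159.8910084] [284.00375467 144.61765786]
```

View pics/w5.png

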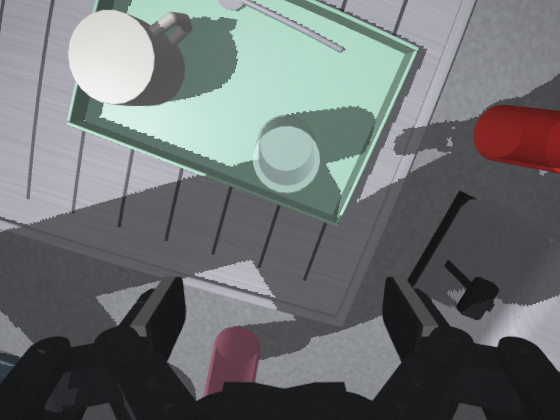

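The wrist view shows the clear tumbler at about (286,155), the mug at (112,57) and the tray's corner at (340,220). I'll project its circles to tell the base from the mouth.

```bash
python3 - <<'E'
from h import *
c=pickle.load(open("w5.pkl","rb"));print(c["camera_matrix"])
def circ(x,y,r,z,col,im):
    pts=[proj(c,[x+r*np.cos(a),y+r*np.sin(a),z]) for a in np.linspace(0,6.283,60)];p=np.array(pts);print(p.min(0),p.max(0))
    for q in pts: cv2.circle(im,tuple(int(round(t*4)) for t in (q-[225,95])),1,col,-1)
im=cv2.resize(c["color"][95:215,225:355],None,fx=4,fy=4,interpolation=3)
circ(.5355,-.306,.027,.127,(255,0,0),im);circ(.5355,-.306,.033,.012,(0,0,255),im)
save("ov.png",im)
for u,v in[(287,147),(287,160),(286,185),(260,160),(286,122)]:
    oo,d=ray(c,u,v);print(u,v,(oo+d*c["depth"][v,u]).round(4))
E
```

```text
[[345.95876961   0.         283.70979432]
 [  0.         345.95876961 214.78837247]
 [  0.           0.           1.        ]]
[250.24522038 125.22142389] [317.98456176 192.81752266]
[254.45706668 114.18017071] [313.558776   173.77267102]
287 147 [ 0.546  -0.3051  0.1275]
287 160 [ 0.5363 -0.3082  0.1281]
286 185 [ 0.5167 -0.3135  0.1281]
260 160 [ 0.5296 -0.2877  0.1265]
286 122 [ 0.5629 -0.2991  0.0972]
```

View pics/ov.png

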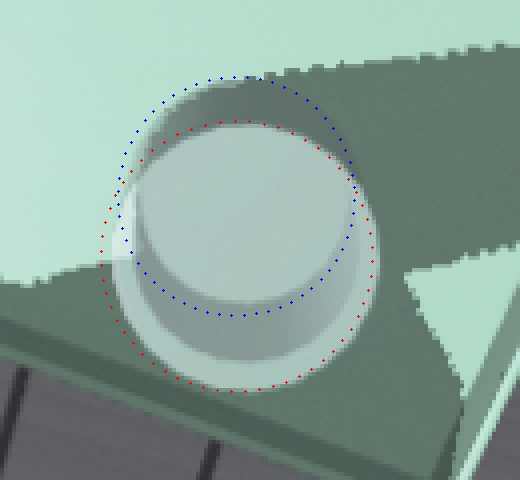

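The fit is good; the tumbler is about 1 mm farther along tool +y, so its axis is at (0.536, -0.307). Next I check the tool-frame position of the open pads.

```bash
python3 - <<'E'
from h import *
c=pickle.load(open("w5.pkl","rb"));H=np.array(c["hand_eye"]);K=np.array(c["camera_matrix"])
for u,v in[(170,282),(176,283),(182,283),(182,300),(180,320),(160,300),(140,320),(130,345),(388,283),(395,283),(400,283),(388,300),(410,300),(285,390),(240,400)]:
    d=cv2.undistortPoints(np.array([[[u,v]]],float),K,np.array([c["k1"],0,0,0,0.]))[0,0]
    print(u,v,(H[:3,:3]@np.array([*d,1])*c["depth"][v,u]+H[:3,3]).round(4))
c3=pickle.load(open("wrist4.pkl","rb"))
for u,v in[(284,266),(270,270),(284,290),(284,340),(284,370),(284,400)]:
    d=cv2.undistortPoints(np.array([[[u,v]]],float),K,np.array([c["k1"],0,0,0,0.]))[0,0]
    print("shut",u,v,(H[:3,:3]@np.array([*d,1])*c3["depth"][v,u]+H[:3,3]).round(4))
print(delta([.536,-.307,.16]))
E
```

```text
170 282 [ 0.0112 -0.0435 -0.035 ]
176 283 [ 0.0101 -0.0416 -0.0337]
182 283 [ 0.0059 -0.0417 -0.026 ]
182 300 [ 0.0002 -0.0411 -0.0302]
180 320 [-0.0063 -0.0413 -0.0349]
160 300 [ 0.0111 -0.0431 -0.0481]
140 320 [ 0.0113 -0.0454 -0.0609]
130 345 [ 0.0124 -0.0428 -0.0748]
388 283 [ 0.0087  0.0437 -0.031 ]
395 283 [ 0.011   0.045  -0.0354]
400 283 [ 0.0108  0.0471 -0.035 ]
388 300 [ 0.0014  0.0441 -0.0322]
410 300 [ 0.0107  0.0468 -0.0475]
285 390 [ 0.01    0.0016 -0.0881]
240 400 [ 0.0111 -0.0091 -0.0924]
shut 284 266 [ 0.0109  0.0014 -0.0195]
shut 270 270 [ 0.0112 -0.0045 -0.024 ]
shut 284 290 [ 0.011   0.0014 -0.0402]
shut 284 340 [-0.0038  0.0014 -0.0505]
shut 284 370 [-0.0564  0.0014 -0.0074]
shut 284 400 [ 0.0106  0.0013 -0.0919]
[36.17115175  2.72712556 86.95816735]
```

The real grasp point is about 31 mm behind the reported TCP, shown by the tips, the pads and the body alike. For pads about 75 mm above the mouth the reported z should be 0.052.

Call:
play_rows(xyz=[[12,0,10],[24,1,30],[36,1.5,60],[36,1.5,90],[36,1.5,115],[36,1.5,140],[36,1.5,160],[36,1.5,178],[36,1.5,190],[36,1.5,195]], rot=[[0,0,0],[0,0,0],[0,0,0],[0,0,0],[0,0,0],[0,0,0],[0,0,0],[0,0,0],[0,0,0],[0,0,0]], grip=[1,1,1,1,1,1,1,1,1,1])

```text
time_s: 11.85
eef_pos: [0.5354, -0.3058, 0.0512]
eef_rot: [-0.0, 0.988, 0.152, -0.0]
wrist_force: [-0.5, 0.2, 0.3]
opening: 0.996
grasp_force: 0.0
```

```bash
python3 - <<'E'
from h import *
o=readout.get_obs();print(o["eef_pos"],o["wrist_force"])
O=np.zeros((420,800,3),np.uint8)
c=snap("wrist");O[:,:480]=c["color"][:,40:520];c=snap("side");O[:320,480:]=cv2.resize(c["color"][220:320,260:360],(320,320),interpolation=3)
save("g.png",O)
E
```

```text
[ 0.53538388 -0.30576502  0.05123598] [-0.53737115  0.22755579  0.26771565]
```

View pics/g.png

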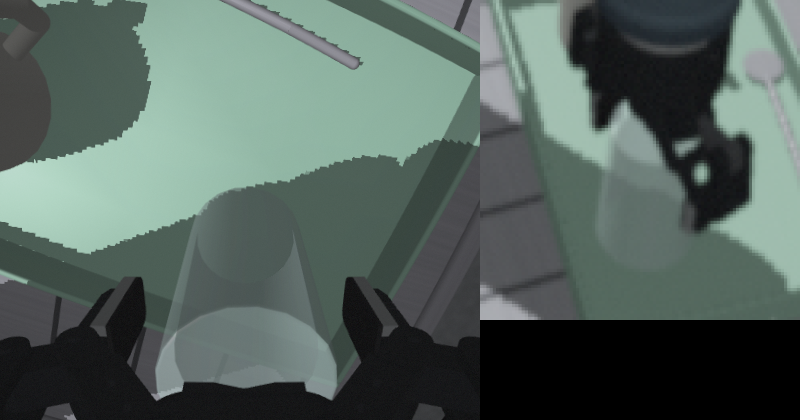

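The tumbler is centred between the pads (base edges 155 and 338, pads 145 and 345) and the body clears it. That was the tenth and last picture. I'll close the gripper.

Call:
play_rows(xyz=[[0,0,0],[0,0,0],[0,0,0],[0,0,0],[0,0,0],[0,0,0],[0,0,0],[0,0,0],[0,0,0],[0,0,0]], rot=[[0,0,0],[0,0,0],[0,0,0],[0,0,0],[0,0,0],[0,0,0],[0,0,0],[0,0,0],[0,0,0],[0,0,0]], grip=[0.6,0.5,0.4,0.4,0.4,0.4,0.4,0.4,0.4,0.4])

```text
time_s: 13.2
eef_pos: [0.5362, -0.3064, 0.0538]
eef_rot: [0.001, 0.988, 0.152, 0.001]
wrist_force: [-2.2, 1.3, 6.4]
opening: 0.681
grasp_force: 61.9
```

Opening 0.681 is 57.9 mm across, so the pads sit about 77 mm above the mouth. Now I lift.

Call:
play_rows(xyz=[[0,0,-4],[0,0,-12],[0,0,-25],[0,0,-45],[0,0,-70],[0,0,-95],[0,0,-120],[0,0,-140],[0,0,-150],[0,0,-150]], rot=[[0,0,0],[0,0,0],[0,0,0],[0,0,0],[0,0,0],[0,0,0],[0,0,0],[0,0,0],[0,0,0],[0,0,0]], grip=[0.4,0.4,0.4,0.4,0.4,0.4,0.4,0.4,0.4,0.4])

```text
time_s: 14.45
eef_pos: [0.5358, -0.3062, 0.2028]
eef_rot: [0.001, 0.988, 0.152, 0.0]
wrist_force: [0.1, -0.5, -2.6]
opening: 0.675
grasp_force: 62.0
```

```bash
python3 - <<'E'
from h import *
o=readout.get_obs();print(o["eef_pos"],o["wrist_force"],o["opening"],o["torque"])
print(delta([.534,.2025,.2]))
c=snap("wrist")
# tumbler in hand: where is the mouth now? depth profile along the centre column
for v in range(180,400,15):
    oo,d=ray(c,285,v);print(v,(oo+d*c["depth"][v,285]).round(4),c["color"][v,285])
E
```

```text
[ 0.535765   -0.30615424  0.20279575] [ 0.06648503 -0.53212389 -2.58612817] 0.6745188854923702 [-0.04002922  0.01646095  0.0420076 ]
[ 150.94284164 -485.74769149    2.34688417]
180 [ 0.5416 -0.3072  0.0129] [ 90 112 102]
195 [ 0.5661 -0.2987  0.1777] [ 89 105  99]
210 [ 0.565  -0.2989  0.2018] [ 92 107 101]
225 [ 0.5642 -0.2991  0.221 ] [ 90 105  99]
240 [ 0.5634 -0.2992  0.2362] [ 89 105  99]
255 [ 0.5626 -0.2994  0.2482] [ 90 100  98]
270 [ 0.5626 -0.2994  0.2596] [91 98 99]
285 [ 0.5619 -0.2996  0.2679] [89 98 97]
300 [ 0.5615 -0.2997  0.2756] [ 92 102 100]
315 [ 0.5575 -0.3009  0.2765] [126 139 140]
330 [ 0.5526 -0.3025  0.2762] [138 152 153]
345 [ 0.5481 -0.3039  0.2767] [133 146 147]
360 [ 0.5429 -0.3055  0.2766] [131 145 145]
375 [ 0.5376 -0.3072  0.2766] [120 135 133]
390 [ 0.5445 -0.305   0.2897] [26 27 29]
```

The lift is clean: base level at z 0.2765, mouth about 0.0413 below the reported TCP and upright. I'll carry it over the star.

Call:
play_rows(xyz=[[8,-26,0],[25,-80,0],[43,-138,0],[61,-196,0],[79,-254,0],[97,-312,0],[115,-370,0],[133,-428,0],[146,-470,0],[151,-487,0]], rot=[[0,0,0],[0,0,0],[0,0,0],[0,0,0],[0,0,0],[0,0,0],[0,0,0],[0,0,0],[0,0,0],[0,0,0]], grip=[0.4,0.4,0.4,0.4,0.4,0.4,0.4,0.4,0.4,0.4])

```text
time_s: 15.75
eef_pos: [0.5314, 0.2071, 0.2009]
eef_rot: [-0.0, 0.988, 0.154, -0.001]
wrist_force: [0.4, 0.4, -2.4]
opening: 0.675
grasp_force: 62.3
```

Call:
play_rows(xyz=[[0,0,0],[0,0,0],[0,0,15],[0,0,35],[0,0,55],[0,0,75],[0,0,90],[0,0,98],[0,0,100],[0,0,100]], rot=[[0,0,0],[0,0,0],[0,0,0],[0,0,0],[0,0,0],[0,0,0],[0,0,0],[0,0,0],[0,0,0],[0,0,0]], grip=[0.4,0.4,0.4,0.4,0.4,0.4,0.4,0.4,0.4,0.4])

```text
time_s: 17.0
eef_pos: [0.5338, 0.204, 0.1025]
eef_rot: [0.0, 0.988, 0.152, 0.0]
wrist_force: [-0.8, 1.1, -1.5]
opening: 0.676
grasp_force: 62.3
```

```bash
python3 - <<'E'
from h import *
o=readout.get_obs();print(o["eef_pos"],o["eef_rot"],o["wrist_force"],o["opening"])
R_=rot(o["eef_rot"])
c=snap("wrist");D=c["depth"]
# tumbler wall points between mouth and pads -> fit of axis by rows; base disc centre
P=[]
for v in range(180,390,2):
    for u in range(200,370,2):
        oo,d=ray(c,u,v);z=D[v,u]
        if z>0:P.append(oo+d*z)
P=np.array(P)
b=P[abs(P[:,2]-(o["eef_pos"][2]+.0737))<.002];print("base n",len(b),b.mean(0),b[:,2].std(),cv2.minEnclosingCircle(b[:,:2].astype(np.float32)*1000))
from scipy.optimize import least_squares
for dz in(-.03,-.02,-.01,0,.01,.02):
    zc=o["eef_pos"][2]+dz;w=P[abs(P[:,2]-zc)<.003];w=w[np.hypot(*(w[:,:2]-o["eef_pos"][:2]).T)<.04]
    r=.033-.006*(dz+.0413)/.115
    if len(w)>10:
        s=least_squares(lambda q:np.hypot(w[:,0]-q[0],w[:,1]-q[1])-r,o["eef_pos"][:2],loss="soft_l1",f_scale=.001);print(dz,len(w),s.x.round(4),R_.inv().apply([*(s.x-o["eef_pos"][:2]),0]).round(4))
# arm tops / saucer rim visible
m=cv2.cvtColor(c["color"],cv2.COLOR_RGB2GRAY)
Q=[]
for v in range(60,300,2):
    for u in range(150,420,2):
        oo,d=ray(c,u,v);p=oo+d*D[v,u]
        if D[v,u]>0 and abs(p[2]-.037)<.0015:Q.append(p)
Q=np.array(Q);Q=Q[abs(np.hypot(Q[:,0]-.534,Q[:,1]-.2025)-.057)<.004]
s=least_squares(lambda q:np.hypot(Q[:,0]-q[0],Q[:,1]-q[1])-.057,[.534,.2025],loss="soft_l1",f_scale=.001);print("rim",len(Q),s.x)
E
```

```text
[0.53382129 0.20397659 0.10245552] [1.84894249e-05 9.88409804e-01 1.51808641e-01 4.41390583e-04] [-0.81302378  1.065052   -1.51169788] 0.6756028342945711
base n 2947 [0.5455797  0.20633176 0.17599255] 0.0005740549641332696 ((541.6758422851562, 205.15281677246094), 23.96455955505371)
-0.03 72 [0.5336 0.2027] [-0.0006  0.0011 -0.    ]
-0.02 83 [0.5335 0.2027] [-0.0007  0.0011 -0.    ]
-0.01 101 [0.5336 0.2027] [-0.0006  0.0011 -0.    ]
0 116 [0.5336 0.2027] [-0.0006  0.0011 -0.    ]
0.01 133 [0.5336 0.2027] [-0.0006  0.0011 -0.    ]
0.02 175 [0.5337 0.2027] [-0.0005  0.0012 -0.    ]
rim 452 [0.53141181 0.20199114]
```

```bash
python3 - <<'E'
from h import *
c=pickle.load(open("w1.pkl","rb"))
P=np.array([(lambda r:r[0]+r[1]*c["depth"][v,u])(ray(c,u,v)) for v in range(90,205) for u in range(210,325)])
s=P[(P[:,2]>.0455)&(P[:,2]<.054)];print(len(s),s.mean(0),[(s[:,:2]@d).max()/2+(s[:,:2]@d).min()/2 for d in np.eye(2)])
h=P[(P[:,2]>.0498)&(P[:,2]<.054)];h=h[np.hypot(h[:,0]-.534,h[:,1]-.2025)<.02];print(len(h),h.mean(0),cv2.minEnclosingCircle((h[:,:2]*1000).astype(np.float32)))
E
```

```text
2129 [0.53377716 0.20314631 0.04899743] [np.float64(0.5331909592053419), np.float64(0.20266866058302394)]
619 [0.53298975 0.20320654 0.05136032] ((535.041748046875, 201.90823364257812), 18.3094539642334)
```

Star centre (0.5335, 0.2030) and tumbler axis (0.5336, 0.2027) agree. I'll press down slowly.

Call:
play_rows(xyz=[[0,0,4],[0,0,8],[0,0,11],[0,0,13],[0,0,14.5],[0,0,16],[0,0,17.5],[0,0,19],[0,0,20],[0,0,20]], rot=[[0,0,0],[0,0,0],[0,0,0],[0,0,0],[0,0,0],[0,0,0],[0,0,0],[0,0,0],[0,0,0],[0,0,0]], grip=[0.4,0.4,0.4,0.4,0.4,0.4,0.4,0.4,0.4,0.4])

```text
time_s: 18.3
eef_pos: [0.5334, 0.204, 0.0823]
eef_rot: [0.0, 0.988, 0.152, 0.0]
wrist_force: [-3.4, -0.0, 6.7]
opening: 0.68
grasp_force: 63.1
```

Call:
play_rows(xyz=[[0,0,0.5],[0,0,1],[0,0,1.5],[0,0,2],[0,0,2.5],[0,0,3],[0,0,3],[0,0,3],[0,0,3],[0,0,3]], rot=[[0,0,0],[0,0,0],[0,0,0],[0,0,0],[0,0,0],[0,0,0],[0,0,0],[0,0,0],[0,0,0],[0,0,0]], grip=[0.4,0.4,0.4,0.4,0.4,0.4,0.4,0.4,0.4,0.4])

```text
time_s: 19.55
eef_pos: [0.5337, 0.2041, 0.0807]
eef_rot: [0.0, 0.988, 0.152, 0.0]
wrist_force: [-7.0, -1.6, 14.8]
opening: 0.678
grasp_force: 64.1
```

```bash
cat > chk.py <<'E'
from h import *
o=readout.get_obs();print(o["eef_pos"],o["eef_rot"],o["wrist_force"],o["opening"])
c=snap("wrist");D=c["depth"];print(D.shape)
P=np.array([(lambda r:r[0]+r[1]*D[v,u])(ray(c,u,v)) for v in range(100,390,2) for u in range(180,390,2)])
b=P[(abs(P[:,2]-o["eef_pos"][2]-.0737)<.004)&(np.hypot(*(P[:,:2]-o["eef_pos"][:2]).T)<.022)];print("base z",np.median(b[:,2]),"mouth",np.median(b[:,2])-.115)
r=np.hypot(P[:,0]-.5335,P[:,1]-.203);a=P[(r>.036)&(r<.046)&(P[:,2]>.034)&(P[:,2]<.05)];print("arms",len(a),np.histogram(a[:,2],np.arange(.034,.0505,.001)))
E
python3 chk.py
```

```text
[0.53369654 0.20407812 0.08066775] [4.93780461e-05 9.88390763e-01 1.51932864e-01 3.18519152e-04] [-6.97691236 -1.57025071 14.76896493] 0.6783629254568523
(420, 560)
base z 0.1543230083710923 mouth 0.0393230083710923
arms 180 (array([ 1,  3,  7, 11, 74, 71, 12,  1,  0,  0,  0,  0,  0,  0,  0,  0]), array([0.034, 0.035, 0.036, 0.037, 0.038, 0.039, 0.04 , 0.041, 0.042,
       0.043, 0.044, 0.045, 0.046, 0.047, 0.048, 0.049, 0.05 ]))
```

The arms read 0.039, which is the stop, at about 17 N. I'll add a touch more, hold, and check that it is steady.

Call:
play_rows(xyz=[[0,0,0.3],[0,0,0.5],[0,0,0.5],[0,0,0.5],[0,0,0.5],[0,0,0.5],[0,0,0.5],[0,0,0.5],[0,0,0.5],[0,0,0.5]], rot=[[0,0,0],[0,0,0],[0,0,0],[0,0,0],[0,0,0],[0,0,0],[0,0,0],[0,0,0],[0,0,0],[0,0,0]], grip=[0.4,0.4,0.4,0.4,0.4,0.4,0.4,0.4,0.4,0.4])

```text
time_s: 20.85
eef_pos: [0.5338, 0.2041, 0.0806]
eef_rot: [0.0, 0.988, 0.152, 0.0]
wrist_force: [-9.3, -1.6, 18.1]
opening: 0.678
grasp_force: 64.4
```

```bash
python3 chk.py && python3 -c "
from bench import ctrl;print(ctrl.hand_in())"
```

```text
[0.53380193 0.20410114 0.08062055] [6.86805415e-05 9.88387734e-01 1.51952320e-01 4.18674762e-04] [-9.31105029 -1.58770194 18.07429865] 0.6781447500533647
(420, 560)
base z 0.15426610216212366 mouth 0.03926610216212366
arms 178 (array([ 0,  3,  7, 19, 72, 66, 11,  0,  0,  0,  0,  0,  0,  0,  0,  0]), array([0.034, 0.035, 0.036, 0.037, 0.038, 0.039, 0.04 , 0.041, 0.042,
       0.043, 0.044, 0.045, 0.046, 0.047, 0.048, 0.049, 0.05 ]))
the job is handed in; nothing more can be done
None
```

Job handed in at about 21 s: I pressed the star to its stop with the fingertips and it sprang back fully, and the gripped clear tumbler, mouth down and centred to within about 1 mm, now holds it at its stop with about 20 N.

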